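# Pack hexagonal tiles in the sloping rack

### The job

Lay the two loose hexagonal tiles from the bench flat on the sloping rack, each nested snugly into a notch between two neighbouring tiles of the row already there, its flat faces touching both of them. Leave the row against its lip as it is, and leave everything else on the bench alone.

Things in the scene. Friction and masses are not known exactly. Their poses are not given: they have to be found in the camera images.
- tile1_c (a point): loose tile 1 of two, lying flat on the bench on the right: plain terracotta, regular hexagon 60 mm across flat faces, 69 mm across corners, 32 mm thick, 0.19 kg. The point is its centre, half-way up. z is the thickness; corners lie on its x axis, two flat faces look along +y and -y, the others every 60 degrees; the two are alike
- tile2_c (a point): loose tile 2 of two, lying flat on the bench on the right: plain terracotta, regular hexagon 60 mm across flat faces, 69 mm across corners, 32 mm thick, 0.19 kg. The point is its centre, half-way up. z is the thickness; corners lie on its x axis, two flat faces look along +y and -y, the others every 60 degrees; the two are alike
- row_a_c (a point): far left (seen from the robot) of four loose tiles already in the rack, same kind, size and axes as loose tile 1, flat faces touching in one row across the slope, corners up and down it, lower corner against the lip. The point is the tile's centre, half-way up, 16 mm off the sloping floor
- row_b_c (a point): centre left (seen from the robot) of four loose tiles already in the rack, same kind, size and axes as loose tile 1, flat faces touching in one row across the slope, corners up and down it, lower corner against the lip. The point is the tile's centre, half-way up, 16 mm off the sloping floor
- row_c_c (a point): centre right (seen from the robot) of four loose tiles already in the rack, same kind, size and axes as loose tile 1, flat faces touching in one row across the slope, corners up and down it, lower corner against the lip. The point is the tile's centre, half-way up, 16 mm off the sloping floor
- row_d_c (a point): far right (seen from the robot) of four loose tiles already in the rack, same kind, size and axes as loose tile 1, flat faces touching in one row across the slope, corners up and down it, lower corner against the lip. The point is the tile's centre, half-way up, 16 mm off the sloping floor
- tray: sloping wooden floor of the rack, rising 27 degrees away from the robot, fixed. Origin on the floor's surface at the middle of the low lip's foot, 40 mm above the bench; x up the slope, y across it to the left, z square out of the floor. Row centres: x = 35, y = 90, 30, -30, -90 mm; a tile nested between two of them: x = 87, y = 60, 0 or -60 mm, centre 16 mm off the floor
- rack: fixed wooden stand that carries the sloping floor; origin on the bench below the lip, z up. In the sloping floor's axes: floor from x = -12 to 160 mm, 133 mm to either side; lip 18 mm high at x = -12 to 0; side strips 12 mm high at y = 123 to 133 mm either side, only up to x = 55 mm; no top wall. A tile left on the floor stays or slips gently down against the row
- disc: bystander: round terracotta tile, 64 mm across, 32 mm thick; origin at the centre of its underside
- square: bystander: square terracotta tile, 58 mm sides, 32 mm thick; origin at the centre of its underside
- bowl: bystander: grey clay bowl 140 mm across, 60 mm high, on a green round bat 14 mm thick; origin under its foot
- jar: bystander: jar 70 mm across, 100 mm high, beyond the rack; origin under its foot
- mug: bystander: blue mug 80 mm across, 90 mm high, beyond the rack; origin under its foot
- brush: bystander: brush lying left of the rack; origin on its underside
- rib: bystander: flat dark wooden rib 110 x 55 x 8 mm lying on the right; origin at the centre of its underside
Not all that is in view belongs to the job. What is shaped like the part that bears tile1_c but blue or green is not meant. Leave any blue look-alike of the part that bears tile2_c alone.

How it is judged:
By the outcome, as a careful person would: the job done as asked, in the order asked, and still so for the second after the job is handed in, with the robot touching nothing.
It also fails if it takes over 58 s, if anything falls off the work surface, if the arm or the gripper's body presses on something with over 40 N, if the wrist force passes 120 N, or if a joint passes its speed limit or range.

### The arm

A 7-joint arm with a two-finger parallel gripper is mounted at the origin on the work surface. World frame = base frame: x ahead of the robot, y to its left, z up, the work surface at z = 0. Lengths are in m, angles in rad, forces in N, time in s.
With the tool pointing down it reaches from about 0.425 to 0.95 m from the base axis. Payload 4.7 kg.
Tool frame: the origin (TCP) lies on the centre line of the jaws, within the pads' length; the fingertips stand robot.nose_length ahead of it and the grasp point (between the pads) lies 8 mm behind it (robot.nose_length is the distance from the TCP to the fingertips, in m); z points along the fingers, y is the line along which they close (so a half turn about z gives the same grasp; the last joint's range is limited). The gripper opens to 85 mm and grips with 20 to 120 N. Pads are 22 mm wide; open, the fingers measure 114 mm over their backs; the gripper's body (76 mm by 85 mm) begins 54 mm behind the grasp point. The pads swing forward as they close: fully open they stand 13 mm farther back than shut.
Start: joints at [-1.254, 0.469, -0.049, 1.532, 0.024, 1.141, -0.082], TCP at [0.229, 0.635, 0.209] pointing down, gripper open.
Joint ranges: [-2.59, 2.59], [-0.33, 1.99], [-1.39, 1.29], [0.1, 2.45], [-1.04, 4.18], [0.21, 1.99], [-2.66, 2.66]. Speed limits (rad/s): [2.57, 2.57, 3.14, 3.14, 3.14, 3.14, 3.14].

### API

Orientations are given as [roll, pitch, yaw] about the fixed x, y, z axes, in that order (R = Rz(yaw) Ry(pitch) Rx(roll)).
In Python, from plant import robot gives the robot as it stands. Calls block until the motion is done:
- robot.goto(position, orientation): joint-space move of the TCP to a pose.
- robot.move_straight(position, vel=0.15, attitude=None, contact_N=None): straight line of the TCP; attitude=None keeps the orientation; vel is the mean speed in m/s. With contact_N (N) it stops when the force on the tool has changed by that much, and returns True; else False.
- robot.move_joints(angles): joint-space move.
- robot.grip(opening, strength=None): opening from 0.0 (shut) to 1.0 (fully open); strength is the grip in N (None keeps the last); returns when the fingers have stopped.
- robot.sleep(seconds).
- robot.inverse_kinematics(position, orientation): joint angles nearest the present ones, or None.
- robot.sense(): the state.
- robot.grab_frame(name): name is "scene" or "top"; returns a dict with "image" (384x512x3 uint8, red, green, blue), "range_z" (384x512 float32, m along the optical axis (not along the pixel's ray), 0 where there is no reading), "fx", "fy", "cx", "cy" (pixels), "R" (3x3) and "t" (3): a world point X has camera coordinates R X + t. Camera axes: x right, y down, z forward; pixel columns grow to the right and rows downward; lengths in m; the calibration is good to about 2 mm. A picture is of the moment at which its call begins.
A pose or a line that the arm cannot do raises robot.IKError and nothing moves.
- robot.close_job(): hands the job in; it is judged then, once.
The state is a dict: "t": time; "joint_pos": joint angles; "joint_velocities": joint speeds; "effort": joint torques, N m; "tcp_pos": TCP position; "tcp_rot": TCP orientation; "wrist_force": force on the tool from outside, world axes, zero at the start; "torque": the same for the moment, N m; "opening": opening from 0.0 (shut) to 1.0 (fully open); "gripper_force": force on a finger pad.
Only numpy, scipy, OpenCV 4.12 (cv2) and the standard library are available. Lean on these libraries where they do the work, as an engineer would, in place of code of your own. Each camera call takes 0.05 s, during which the arm holds its last target. There are 200 camera calls.

## Working session

There is one attempt and no reset: what is moved stays moved. The work goes in short steps, each a Python script; the robot and the scene stay as the last script left them, time stands still between calls to the robot, and variables do not carry over. Pictures are saved under pics/ and viewed, at most 10 in all, crops included, and the job is handed in when it is done.

```bash
ls; mkdir -p pics
python3 - <<'E'
from plant import robot
import cv2,numpy as np,pickle
F={}
for n in("scene","top"):
    f=robot.grab_frame(n);F[n]=f
    cv2.imwrite(f"pics/{n}0.png",cv2.cvtColor(f["image"],cv2.COLOR_RGB2BGR))
    print(n,f["fx"],f["cx"],f["cy"],np.round(f["R"],3).tolist(),np.round(f["t"],3), "campos",np.round(-f["R"].T@f["t"],3),(f["range_z"]>0).mean())
pickle.dump(F,open("f0.pkl","wb"))
print(robot.nose_length,robot.sense())
E
```

```text
pics
scene 379.61423537878 254.9691938729626 194.24956745029326 [[-0.73, 0.683, -0.011], [0.444, 0.462, -0.767], [-0.519, -0.565, -0.641]] [ 0.359 -0.151  1.343] campos [1.026 0.584 0.75 ] 0.9962412516276041
top 402.0572902345488 261.6176165075935 187.4157282802629 [[-0.005, -1.0, 0.004], [-0.987, 0.004, -0.159], [0.159, -0.005, -0.987]] [0.028 0.514 1.394] campos [0.286 0.032 1.458] 0.9960479736328125
0.011 {'t': 0.1, 'joint_pos': array([-1.25388117,  0.46939121, -0.04860098,  1.53357234,  0.02406776,
        1.140995  , -0.08226385]), 'joint_velocities': array([ 7.49241586e-04, -2.29974131e-03, -4.88843107e-04, -2.83406540e-03,
       -9.00683980e-05, -8.87796392e-04, -2.49246643e-04]), 'effort': array([ 3.41574778e-04, -5.11510527e+01, -4.70789499e-02, -2.38391036e+01,
        1.08013526e-02,  4.35549096e-03, -2.41009269e-05]), 'tcp_pos': array([0.22858492, 0.63451764, 0.2076468 ]), 'tcp_rot': array([-3.13981089e+00,  2.95786331e-05,  2.79583456e+00]), 'wrist_force': array([ 0.11542594, -0.59429591,  0.26536287]), 'torque': array([-0.06061509, -0.00314679, -0.04331007]), 'gripper_force': 0.0, 'opening': 0.9989546163302359}
```

View pics/scene0.png

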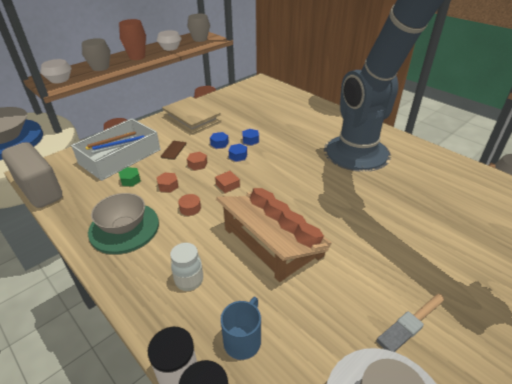

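View pics/top0.png

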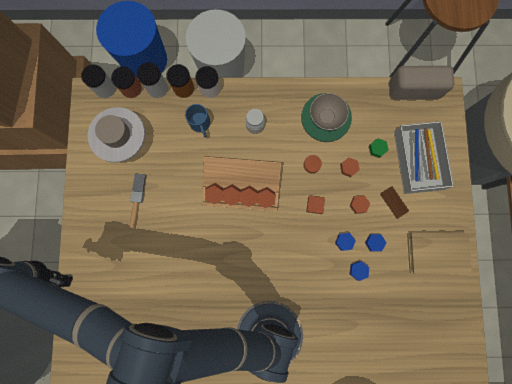

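The scene view shows red tiles at about (197,160), (167,182), (228,182) and (190,204), with the row on the rack at (285,215). In the top view the two red hexagons are at (349,167) and (360,204), the disc at (313,164), the square at (316,204), the row at (240,196), and the blue and green look-alikes sit apart from these. Next I measure from both views.

```bash
cat > vis.py <<'E'
import cv2,numpy as np
def redmask(f):
    h=cv2.cvtColor(f["image"],cv2.COLOR_RGB2HSV)
    m=((h[...,0]<9)|(h[...,0]>172))&(h[...,1]>115)&(h[...,2]>70)
    return m.astype(np.uint8)
def cloud(f):
    z=f["range_z"].astype(float);v,u=np.indices(z.shape)
    c=np.stack([(u-f["cx"])/f["fx"]*z,(v-f["cy"])/f["fy"]*z,z],-1)
    return (c-f["t"])@f["R"]
def onplane(f,px,n,d):
    px=np.atleast_2d(px);r=np.c_[(px[:,0]-f["cx"])/f["fx"],(px[:,1]-f["cy"])/f["fy"],np.ones(len(px))]@f["R"]
    o=-f["R"].T@f["t"];return o+r*((d-o@n)/(r@n))[:,None]
def ray(f,px):
    r=np.array([(px[0]-f["cx"])/f["fx"],(px[1]-f["cy"])/f["fy"],1])@f["R"];return -f["R"].T@f["t"],r/np.linalg.norm(r)
def tri(f1,p1,f2,p2):
    A=np.zeros((3,3));b=np.zeros(3)
    for f,p in((f1,p1),(f2,p2)):
        o,r=ray(f,p);P=np.eye(3)-np.outer(r,r);A+=P;b+=P@o
    return np.linalg.solve(A,b)
def blobs(f,lo=40):
    n,L,S,C=cv2.connectedComponentsWithStats(redmask(f))
    P=cloud(f);out=[]
    for i in range(1,n):
        if S[i,4]<lo: continue
        m=L==i;p=P[m]
        if not(.2<np.median(p[:,0])<1 and abs(np.median(p[:,1]))<.6 and np.median(p[:,2])<.15):continue
        out.append((m,p,S[i]))
    return out
E
python3 - <<'E'
import pickle
from vis import *
F=pickle.load(open("f0.pkl","rb"))
for n in F:
    for m,p,S in blobs(F[n]):
        zt=np.percentile(p[:,2],80);top=p[abs(p[:,2]-zt)<.005]
        v,u=np.nonzero(m);tm=abs(p[:,2]-zt)<.005
        g=onplane(F[n],np.c_[u,v][tm],np.array([0,0,1.]),zt);c=g.mean(0)
        q=(g-c)[:,0]+1j*(g-c)[:,1]
        print(n,S[:5],"z80",zt.round(4),"top c",c.round(4),"px",(u[tm].mean().round(2),v[tm].mean().round(2)),"area mm2",len(top), "ang6",np.degrees(np.angle((q**6).sum())/6+0).round(1),"ang4",np.degrees(np.angle((q**4).sum())/4).round(1),"rmax",abs(q).max().round(4))
    # rack row
    P=cloud(F[n]);b=max(blobs(F[n]),key=lambda b:b[2][4]);print("row",b[1].min(0).round(3),b[1].max(0).round(3))
E
```

```text
scene [220 173  13  18  78] z80 0.0326 top c [ 0.4599 -0.1609  0.0326] px (np.float64(226.67), np.float64(179.45)) area mm2 58 ang6 -21.9 ang4 31.2 rmax 0.0332
scene [160 175  16  15  74] z80 0.0327 top c [ 0.5914 -0.2892  0.0327] px (np.float64(167.64), np.float64(179.19)) area mm2 53 ang6 -18.4 ang4 6.1 rmax 0.0307
row [ 0.431 -0.184  0.012] [ 0.487 -0.139  0.035]
top [121  87  16  10  52] z80 0.0728 top c [0.8691 0.5176 0.0728] px (np.float64(125.43), np.float64(89.86)) area mm2 7 ang6 -13.8 ang4 14.0 rmax 0.0211
top [309 156  12  16  69] z80 0.0345 top c [ 0.6045 -0.1657  0.0345] px (np.float64(314.19), np.float64(162.77)) area mm2 53 ang6 9.0 ang4 13.4 rmax 0.0305
top [341 159  15  17  55] z80 0.033 top c [ 0.5843 -0.2876  0.033 ] px (np.float64(347.92), np.float64(168.18)) area mm2 40 ang6 2.6 ang4 -2.5 rmax 0.0341
top [221 185  20  20 114] z80 0.0921 top c [0.4953 0.1356 0.0921] px (np.float64(229.62), np.float64(190.49)) area mm2 39 ang6 -1.1 ang4 -14.4 rmax 0.036
top [351 196  14  17  69] z80 0.0326 top c [ 0.456  -0.3157  0.0326] px (np.float64(357.17), np.float64(203.37)) area mm2 54 ang6 -29.1 ang4 -37.3 rmax 0.0344
row [0.286 0.032 0.066] [0.516 0.165 1.458]
```

Run:
```python
import pickle
from vis import *
F=pickle.load(open("f0.pkl","rb"))
for n,pts in(("scene",[(228,178),(228,186),(197,158),(190,202),(265,195),(290,217),(310,232),(240,215),(205,175)]),("top",[(349,167),(360,204),(313,164),(316,204),(225,195),(255,200),(240,172),(330,185)])):
    h=cv2.cvtColor(F[n]["image"],cv2.COLOR_RGB2HSV)
    print(n,[h[b,a].tolist() for a,b in pts])
a=F["top"]["image"][140:230,190:400,::-1];b=F["scene"]["image"][140:270,145:345,::-1]
c=cv2.resize(a,None,fx=3.8,fy=3,interpolation=0);d=cv2.resize(b,(800,320),interpolation=0)
c=cv2.resize(c,(800,272),interpolation=0)
cv2.imwrite("pics/crop.png",np.vstack([c,d]))
```

```text
scene [[8, 141, 175], [8, 137, 119], [8, 141, 173], [8, 141, 173], [8, 141, 165], [9, 141, 164], [9, 141, 164], [16, 104, 197], [19, 88, 197]]
top [[9, 158, 142], [9, 151, 144], [9, 150, 139], [8, 156, 141], [9, 156, 141], [8, 151, 144], [16, 113, 156], [18, 105, 150]]
```

View pics/crop.png

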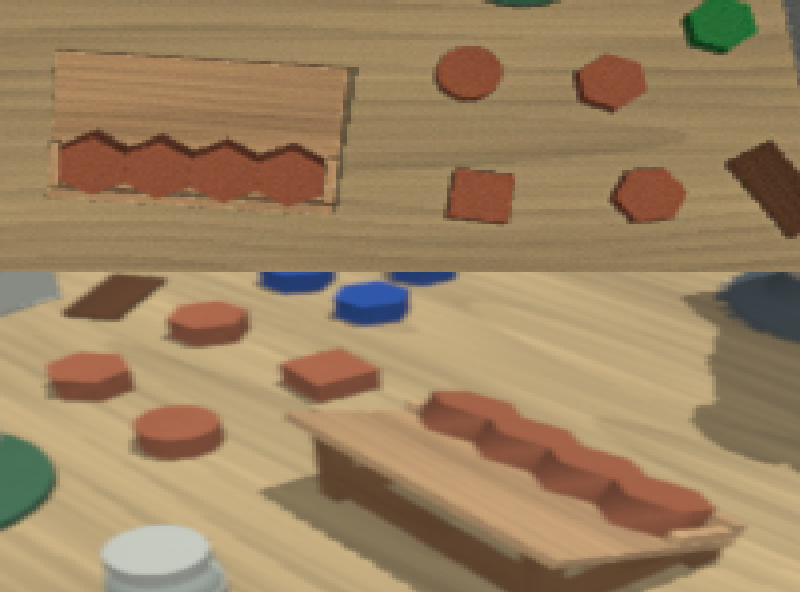

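The enlarged crop (top view above, scene view below) confirms two red hexagons, the disc and the square. The row of four is intact at the bottom of a slightly yawed rack. I'm widening the hue mask and fitting the poses.

```bash
sed -i 's/m=((h.*/m=((h[...,0]<13)|(h[...,0]>172))\&(h[...,1]>118)\&(h[...,2]>85)/' vis.py
cat >> vis.py <<'E'
def tops(f):
    out=[]
    for m,p,S in blobs(f,80):
        if S[4]>500 or np.median(p[:,2])>.05: continue
        v,u=np.nonzero(m);k=p[:,2]>.027
        g=onplane(f,np.c_[u,v][k],np.array([0,0,1.]),.032);c=g.mean(0);q=(g-c)[:,0]+1j*(g-c)[:,1]
        out.append(dict(px=np.array([u[k].mean(),v[k].mean()]),c=c,z=np.median(p[k,2]),a6=np.degrees(np.angle((q**6).sum())/6),r=abs(q).max(),n=k.sum(),hex6=abs((q**6).sum())/(abs(q)**6).sum(),sq4=abs((q**4).sum())/(abs(q)**4).sum()))
    return out
def rackred(f):
    b=[(m,p) for m,p,S in blobs(f,80) if S[4]>300]
    m,p=max(b,key=lambda b:b[0].sum());return m,p
E
python3 - <<'E'
import pickle
from vis import *
F=pickle.load(open("f0.pkl","rb"));np.set_printoptions(precision=4,suppress=True)
T={n:tops(F[n]) for n in F}
for a in T["top"]:
    b=min(T["scene"],key=lambda b:np.linalg.norm(a["c"]-b["c"]))
    print("top",a["c"][:2],a["z"],"a6",round(a["a6"],1),round(b["a6"],1),"hex",a["hex6"].round(2),b["hex6"].round(2),"sq",a["sq4"].round(2),b["sq4"].round(2),"n",a["n"],b["n"],"scene",b["c"][:2],b["z"].round(4),"tri",tri(F["top"],a["px"],F["scene"],b["px"]))
for n in F:
    f=F[n];m,p=rackred(f);v,u=np.nonzero(m)
    # top-face plane: RANSAC-ish around 27deg
    best=None;rng=np.random.default_rng(0)
    for _ in range(400):
        s=p[rng.choice(len(p),3,False)];nn=np.cross(s[1]-s[0],s[2]-s[0]);l=np.linalg.norm(nn)
        if l<1e-5: continue
        nn/=l;nn*=np.sign(nn[2])
        if abs(np.degrees(np.arccos(nn[2]))-27)>6: continue
        k=abs((p-s[0])@nn)<.002
        if best is None or k.sum()>best.sum():best=k
    k=best;c=p[k].mean(0);nn=np.linalg.svd(p[k]-c)[2][2];nn*=np.sign(nn[2])
    g=onplane(f,np.c_[u,v][k],nn,c@nn)
    yaw=np.arctan2(-nn[1],-nn[0])
    x=np.array([-0,0,0])
    X=np.array([nn[2]*np.cos(yaw),nn[2]*np.sin(yaw),np.hypot(nn[0],nn[1])]);Y=np.cross(nn,X)
    e=np.c_[(g-g.mean(0))@X,(g-g.mean(0))@Y].astype(np.float32)
    r=cv2.minAreaRect((e*1000))
    w=np.linalg.svd(e-e.mean(0))[2][0]
    print(n,len(p),k.sum(),"c",c,g.mean(0),"tilt",np.degrees(np.arccos(nn[2])),"yaw",np.degrees(yaw),"rect",r,"pca",np.degrees(np.arctan2(-w[0],w[1])))
E
```

```text
vis.py:34: RuntimeWarning: Mean of empty slice.
  g=onplane(f,np.c_[u,v][k],np.array([0,0,1.]),.032);c=g.mean(0);q=(g-c)[:,0]+1j*(g-c)[:,1]
  ret = um.true_divide(
vis.py:35: RuntimeWarning: Mean of empty slice.
  out.append(dict(px=np.array([u[k].mean(),v[k].mean()]),c=c,z=np.median(p[k,2]),a6=np.degrees(np.angle((q**6).sum())/6),r=abs(q).max(),n=k.sum(),hex6=abs((q**6).sum())/(abs(q)**6).sum(),sq4=abs((q**4).sum())/(abs(q)**4).sum()))
  ret = ret.dtype.type(ret / rcount)
  return _methods._mean(a, axis=axis, dtype=dtype,
Traceback (most recent call last):
  File "vis.py", line 35, in tops
    out.append(dict(px=np.array([u[k].mean(),v[k].mean()]),c=c,z=np.median(p[k,2]),a6=np.degrees(np.angle((q**6).sum())/6),r=abs(q).max(),n=k.sum(),hex6=abs((q**6).sum())/(abs(q)**6).sum(),sq4=abs((q**4).sum())/(abs(q)**4).sum()))
                                                                                                                             ~~~~~~~~~~^^
ValueError: zero-size array to reduction operation maximum which has no identity
```

```bash
sed -i 's/v,u=np.nonzero(m);k=p\[:,2\]>.027$/&\n        if k.sum()<60: continue/' vis.py
cat > meas.py <<'E'
from vis import *
np.set_printoptions(precision=4,suppress=True)
def pairs(F):
    T={n:tops(F[n]) for n in F}
    for a in T["top"]:
        b=min(T["scene"],key=lambda b:np.linalg.norm(a["c"]-b["c"]))
        print("top",a["c"][:2],a["z"],"a6",round(a["a6"],1),round(b["a6"],1),"hex",a["hex6"].round(2),b["hex6"].round(2),"sq",a["sq4"].round(2),b["sq4"].round(2),"n",a["n"],b["n"],"scene",b["c"][:2],b["z"].round(4),"tri",tri(F["top"],a["px"],F["scene"],b["px"]))
def rack(f):
    m,p=rackred(f);v,u=np.nonzero(m);best=None;rng=np.random.default_rng(0)
    for _ in range(600):
        s=p[rng.choice(len(p),3,False)];nn=np.cross(s[1]-s[0],s[2]-s[0]);l=np.linalg.norm(nn)
        if l<1e-5: continue
        nn/=l;nn*=np.sign(nn[2])
        if abs(np.degrees(np.arccos(nn[2]))-27)>6: continue
        k=abs((p-s[0])@nn)<.002
        if best is None or k.sum()>best.sum():best=k
    k=best;c=p[k].mean(0);nn=np.linalg.svd(p[k]-c)[2][2];nn*=np.sign(nn[2])
    g=onplane(f,np.c_[u,v][k],nn,c@nn)
    w=np.linalg.svd(g-g.mean(0))[2][0];w*=np.sign(w[1]);X=np.cross(w,nn)
    e=np.c_[(g-g.mean(0))@X,(g-g.mean(0))@w].astype(np.float32)*1000
    print(len(p),k.sum(),"c",c,g.mean(0),"tilt",np.degrees(np.arccos(nn[2])),"planeyaw",np.degrees(np.arctan2(-nn[1],-nn[0])),"rowdir yaw",np.degrees(np.arctan2(-w[0],w[1])),w,"ext",np.percentile(e,[0,100],axis=0).ravel())
    return u[k].mean(),v[k].mean()
E
python3 - <<'E'
import pickle
from meas import *
F=pickle.load(open("f0.pkl","rb"));pairs(F)
a=rack(F["top"]);b=rack(F["scene"])
print("tri row",tri(F["top"],a,F["scene"],b))
E
```

```text
top [ 0.6036 -0.1597] 0.031722118427012 a6 20.5 -6.6 hex 0.04 0.13 sq 0.03 0.03 n 222 257 scene [ 0.6052 -0.1582] 0.0318 tri [ 0.6041 -0.1601  0.03  ]
top [ 0.5911 -0.2958] 0.031638218670509616 a6 8.3 0.6 hex 0.22 0.51 sq 0.02 0.1 n 209 209 scene [ 0.5927 -0.2945] 0.0315 tri [ 0.5916 -0.2963  0.0302]
top [ 0.4536 -0.3259] 0.03125644999937387 a6 -27.3 -21.7 hex 0.22 0.22 sq 0.04 0.06 n 233 175 scene [ 0.4565 -0.3248] 0.0314 tri [ 0.4544 -0.327   0.0296]
top [ 0.4539 -0.1671] 0.03138651311150159 a6 15.3 -20.7 hex 0.04 0.16 sq 0.38 0.38 n 238 223 scene [ 0.4565 -0.1657] 0.0314 tri [ 0.4544 -0.1678  0.0295]
1093 520 c [0.4749 0.0998 0.0842] [0.4749 0.0998 0.0842] tilt 27.334849456109417 planeyaw -5.568316776015817 rowdir yaw -5.305896631073983 [ 0.0925  0.9957 -0.0024] ext [ -33.9695 -117.3339   35.8367  122.2154]
1570 757 c [0.4783 0.1106 0.0855] [0.4783 0.1106 0.0854] tilt 26.514200946068733 planeyaw -4.651921356409293 rowdir yaw -4.872236000218099 [0.0849 0.9964 0.0019] ext [ -35.528  -130.0603   36.5278  112.7228]
tri row [0.4734 0.1034 0.0762]
```

```bash
cat >> meas.py <<'E'
def rowfit(f,vmin,yaw=np.radians(-5.1),region=((.40,.56),(-.05,.26))):
    h=cv2.cvtColor(cv2.GaussianBlur(f["image"],(3,3),.6),cv2.COLOR_RGB2HSV).astype(int);P=cloud(f)
    m=(h[...,0]<=11)&(h[...,1]>120)&(h[...,2]>vmin)&(P[...,0]>region[0][0])&(P[...,0]<region[0][1])&(P[...,1]>region[1][0])&(P[...,1]<region[1][1])&(P[...,2]>.05)
    n,L,S,_=cv2.connectedComponentsWithStats(m.astype(np.uint8));m=L==1+S[1:,4].argmax()
    t=np.radians(27);X=np.array([np.cos(yaw)*np.cos(t),np.sin(yaw)*np.cos(t),np.sin(t)]);Y=np.array([-np.sin(yaw),np.cos(yaw),0]);N=np.cross(X,Y)
    d=np.median(P[m]@N);v,u=np.nonzero(m);g=onplane(f,np.c_[u,v],N,d);c=g.mean(0)
    e=np.c_[(g-c)@X,(g-c)@Y]*1000
    A=np.linalg.lstsq(np.c_[P[m],],np.ones(m.sum()),rcond=None)[0];A/=np.linalg.norm(A)
    w=np.linalg.svd(e-e.mean(0))[2][0];w*=np.sign(w[1])
    print("n",m.sum(),"N.d",d.round(4),"fit N",A,"tilt",np.degrees(np.arccos(A[2])).round(2),"c",c,"rows off",np.degrees(np.arctan2(-w[0],w[1])).round(2),"ext",e.min(0),e.max(0),"mid",(e.min(0)+e.max(0))/2)
    return np.array([u.mean(),v.mean()]),c,m,(X,Y,N)
E
python3 - <<'E'
import pickle
from meas import *
F=pickle.load(open("f0.pkl","rb"))
ims=[]
for n,v in(("top",115),("scene",140)):
    r=rowfit(F[n],v);F[n]["p"]=r[0]
    im=F[n]["image"][:,:,::-1].copy();im[r[2]]=(255,255,0)
    ims.append(cv2.resize(im[145:220,190:295] if n=="top" else im[175:275,210:350],(400,286),interpolation=0))
cv2.imwrite("pics/mask.png",np.hstack(ims))
print(tri(F["top"],F["top"]["p"],F["scene"],F["scene"]["p"]))
E
```

```text
n 968 N.d -0.136 fit N [ 0.5477 -0.0437 -0.8356] tilt 146.67 c [0.4753 0.1025 0.084 ] rows off 0.35 ext [ -32.2019 -119.7791] [ 32.002  119.3064] mid [-0.0999 -0.2364]
n 676 N.d -0.1355 fit N [ 0.4608 -0.0383 -0.8867] tilt 152.46 c [0.4761 0.1115 0.0845] rows off 0.43 ext [ -33.0373 -129.6492] [ 29.0713 111.3815] mid [-1.983  -9.1339]
[0.4735 0.1062 0.0779]
```

View pics/mask.png

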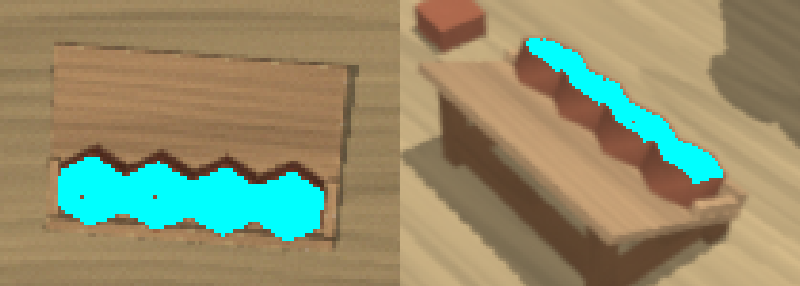

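The mask picture shows the top-view row cleanly segmented: extents ±119.5 mm, so the full 240 mm row. Its end midpoints agree between the views to about 1 mm: row-top centre ≈ (0.475, 0.1025, 0.084), expected z 0.0844, yaw ≈ -4.7°. Loose tiles are at (0.592,-0.2955) and (0.455,-0.326), tops near 31 mm. Next I check reach, then grasp the first.

```bash
cat > rb.py <<'E'
import numpy as np
from scipy.spatial.transform import Rotation as Ro
from plant import robot
yaw=np.radians(-4.7);t=np.radians(27)
X=np.array([np.cos(yaw)*np.cos(t),np.sin(yaw)*np.cos(t),np.sin(t)]);Y=np.array([-np.sin(yaw),np.cos(yaw),0]);N=np.cross(X,Y)
C=np.array([.4750,.1024,.0842]);O=C-.035*X-.032*N
H=.016;UP=.003
TILE={1:(np.array([.592,-.2955]),4.),2:(np.array([.4550,-.3260]),-24.)}
def eul(x,y,z): return Ro.from_matrix(np.c_[x,y,z]).as_euler("xyz")
def tray(p): return O+p[0]*X+p[1]*Y+p[2]*N
def placerot(s): y=s*Y; z=-N; return eul(np.cross(y,z),y,z)
def grasp(i,k):
    a=np.radians(TILE[i][1]+30+60*k);y=np.array([np.cos(a),np.sin(a),0]);z=np.array([0,0,-1.]);x=np.cross(y,z)
    return x,eul(x,y,z)
def st(m=""):
    s=robot.sense();print(m,"t",round(s["t"],2),s["tcp_pos"].round(4),"F",s["wrist_force"].round(1),"op",round(s["opening"],3),"gf",round(s["gripper_force"],1))
E
python3 - <<'E'
from rb import *
print("O",O)
for i in(1,2):
  for k in range(6):
    x,e=grasp(i,k);p=TILE[i][0]
    q=[robot.inverse_kinematics([*p,z],e) for z in(H,.15)]
    print(i,k,TILE[i][1]+30+60*k,[None if a is None else np.round(a,2) for a in q])
for s in(1,-1):
  for yy in(.06,-.06):
    print(s,yy,[None if a is None else np.round(a,2) for a in [robot.inverse_kinematics(tray([.09,yy,h]),placerot(s)) for h in(H,.1)]])
E
```

```text
O [0.45839848 0.10376489 0.03979812]
1 0 34.0 [array([-0.03,  0.74,  0.65,  1.75, -0.57,  0.85,  1.47]), array([-0.19,  0.65,  0.91,  1.67, -0.56,  1.11,  1.47])]
1 1 94.0 [array([ 0.1 ,  0.69,  0.44,  1.74, -0.39,  0.8 ,  2.36]), array([-0.13,  0.6 ,  0.79,  1.66, -0.48,  1.08,  2.45])]
1 2 154.0 [array([-0.27,  0.96,  1.1 ,  1.76, -0.98,  1.08, -2.4 ]), array([-0.28,  0.75,  1.11,  1.67, -0.72,  1.19, -2.59])]
1 3 214.0 [array([-0.27,  0.96,  1.1 ,  1.76, -0.98,  1.08, -1.36]), array([-0.28,  0.75,  1.11,  1.67, -0.72,  1.19, -1.54])]
1 4 274.0 [array([-0.26,  0.95,  1.08,  1.76, -0.96,  1.06, -0.32]), array([-0.23,  0.68,  0.99,  1.67, -0.62,  1.14, -0.57])]
1 5 334.0 [array([-0.24,  0.92,  1.03,  1.76, -0.92,  1.03,  0.69]), array([-0.23,  0.68,  0.99,  1.67, -0.62,  1.13,  0.47])]
2 0 6.0 [array([ 0.02,  0.63,  0.72,  2.  , -0.62,  0.74,  1.22]), array([-0.18,  0.49,  0.98,  1.91, -0.49,  1.  ,  1.13])]
2 1 66.0 [array([ 0.02,  0.63,  0.72,  2.  , -0.62,  0.73,  2.27]), array([-0.26,  0.57,  1.14,  1.92, -0.61,  1.05,  2.3 ])]
2 2 126.0 [array([ 1.01,  0.61, -0.62,  1.94,  0.51,
[... 203 characters left out ...]
 4 246.0 [array([-0.2 ,  0.84,  1.1 ,  2.01, -0.96,  0.94, -0.56]), array([-0.14,  0.47,  0.92,  1.91, -0.44,  0.98, -1.  ])]
2 5 306.0 [array([-0.2 ,  0.84,  1.1 ,  2.01, -0.96,  0.94,  0.48]), array([-0.16,  0.48,  0.96,  1.91, -0.47,  0.99,  0.07])]
1 0.06 [array([-0.78,  0.29,  0.31,  2.27,  0.69,  0.26,  0.35]), array([-0.82,  0.09,  0.27,  2.26,  0.57,  0.47,  0.46])]
1 -0.06 [array([-0.03,  0.23, -0.24,  2.33,  0.99,  0.24,  0.3 ]), array([-0.74, -0.  ,  0.47,  2.36,  0.45,  0.38,  0.83])]
-1 0.06 [array([-1.38,  0.5 ,  1.12,  2.29, -0.92,  0.28, -1.22]), array([-0.94,  0.09,  0.4 ,  2.27,  0.55,  0.46, -2.66])]
-1 -0.06 [None, array([-0.5 ,  0.01,  0.22,  2.35,  0.44,  0.38, -2.31])]
```

```bash
cat >> rb.py <<'E'
def pick(i,k):
    x,e=grasp(i,k);p=TILE[i][0]-UP*x[:2]
    robot.goto([*p,.13],e);robot.grip(.98,35);st("above")
    c=robot.move_straight([*p,H],vel=.12,contact_N=12);st(f"down {c}")
    robot.grip(0.,35);st("grip")
def lift(i,k):
    p=robot.sense()["tcp_pos"];robot.move_straight([p[0],p[1],.17],vel=.2);st("lift")
E
python3 - <<'E'
from rb import *
pick(1,4);lift(1,4)
import cv2
f=robot.grab_frame("scene");cv2.imwrite("pics/g1.png",cv2.resize(f["image"][60:260,100:360,::-1],(780,600)))
E
```

```text
above t 3.8 [ 0.5892 -0.2954  0.1299] F [-0.2 -0.1  0.6] op 0.98 gf 0.0
down False t 4.9 [ 0.5895 -0.2963  0.0169] F [0.3 0.4 0.7] op 0.983 gf 0.0
grip t 5.65 [ 0.589  -0.2957  0.016 ] F [-0.1  0.9 -0.6] op -0.0 gf 0.0
lift t 6.57 [ 0.5884 -0.2949  0.1687] F [-0.2 -0.4 -0.8] op 0.0 gf 0.0
```

View pics/g1.png

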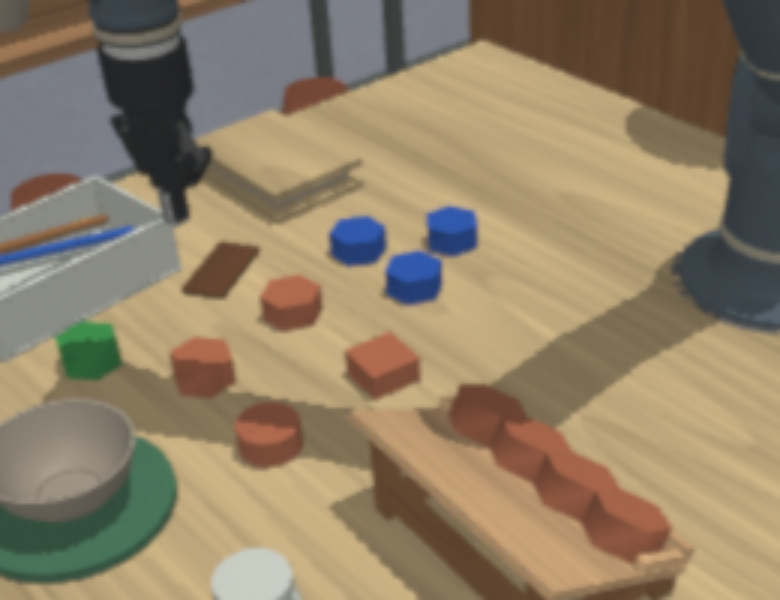

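The picture shows the gripper fully shut at about (159,131) in the full image, with tile 1 undisturbed at (168,182). The jaws never reached it, so I'm checking where the fingers really are relative to what the state reports.

Run:
```python
from rb import *
from meas import *
import pickle
F={n:robot.grab_frame(n) for n in("top","scene")}
pickle.dump(F,open("f1.pkl","wb"));pairs(F)
s=robot.sense();p=s["tcp_pos"];R=Ro.from_euler("xyz",s["tcp_rot"]).as_matrix();print(p,s["tcp_rot"],s["joint_pos"])
ims=[]
for n in F:
    f=F[n];im=f["image"][:,:,::-1].copy()
    o=[]
    for q in (p+.011*R[:,2],p,p-.1*R[:,2]):
        c=f["R"]@q+f["t"];uv=(f["fx"]*c[0]/c[2]+f["cx"],f["fy"]*c[1]/c[2]+f["cy"]);o.append(uv)
        print(n,np.round(uv,1),c[2].round(3),"range",f["range_z"][int(uv[1]),int(uv[0])])
    u,v=map(int,o[1])
    im=cv2.resize(im[max(0,v-60):v+60,u-70:u+70],(400,343),interpolation=0)
    ims.append(im)
cv2.imwrite("pics/where.png",np.hstack(ims))
```

```text
top [ 0.4538 -0.3266] 0.03146199559555032 a6 -25.6 -27.2 hex 0.23 0.22 sq 0.03 0.02 n 221 168 scene [ 0.4556 -0.325 ] 0.0315 tri [ 0.4541 -0.3272  0.03  ]
top [ 0.4459 -0.1726] 0.032012824854761604 a6 -4.7 -22.0 hex 0.06 0.11 sq 0.37 0.4 n 156 224 scene [ 0.4569 -0.1659] 0.0317 tri [ 0.4481 -0.1751  0.0218]
[ 0.5884 -0.2951  0.1684] [-3.1403  0.0024  0.0698] [-0.2595  0.6829  1.0464  1.6592 -0.6313  1.1798 -0.557 ]
top [358.2 159.2] 1.334 range 0.8838597
top [359.  158.5] 1.323 range 0.88689095
top [367.1 150.8] 1.224 range 0.9030193
scene [160.6 143.8] 1.104 range 1.3996586
scene [159.9 140.6] 1.097 range 1.4170367
scene [153.5 109.1] 1.033 range 1.0108185
```

View pics/where.png

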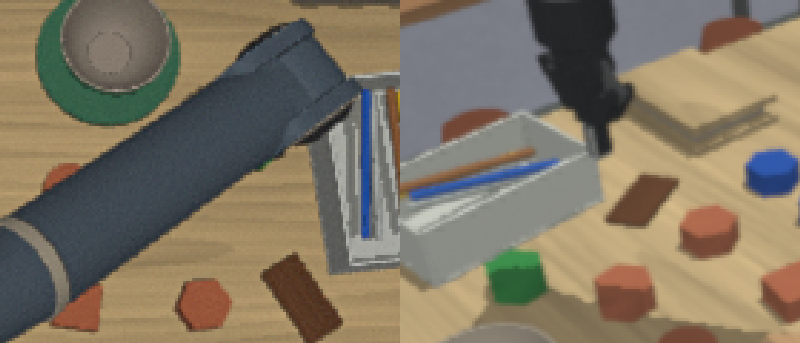

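The tip appears at about (159,133) in the scene view but should project to (160.6,143.8). I'm measuring the actual tip position from range.

Run:
```python
import pickle
from meas import *
F=pickle.load(open("f1.pkl","rb"));f=F["scene"];P=cloud(f)
p=np.array([.5884,-.2951,.1684])
for v in range(104,146,3):
    row=P[v,145:175];k=np.linalg.norm(row-p,axis=1)<.13
    if k.any(): print(v,np.nonzero(k)[0][[0,-1]]+145,row[k].mean(0),f["range_z"][v,145:175][k].mean().round(3))
g=P.reshape(-1,3);k=(np.linalg.norm(g[:,:2]-p[:2],axis=1)<.04)&(g[:,2]>.1)&(g[:,2]<.3)
q=g[k];o=np.argsort(q[:,2])[:12];print(k.sum(),q[o])
```

```text
104 [145 153] [ 0.6043 -0.2836  0.293 ] 1.002
107 [145 159] [ 0.6012 -0.2765  0.2858] 1.004
110 [145 169] [ 0.5954 -0.2696  0.2775] 1.009
113 [145 169] [ 0.5956 -0.2664  0.27  ] 1.012
116 [145 168] [ 0.5962 -0.2715  0.2594] 1.021
119 [149 166] [ 0.5951 -0.2709  0.2502] 1.027
122 [150 163] [ 0.5974 -0.2755  0.2401] 1.035
125 [152 161] [ 0.5939 -0.286   0.2252] 1.052
128 [153 161] [ 0.5939 -0.2865  0.2155] 1.059
131 [153 162] [ 0.594  -0.2869  0.2058] 1.065
134 [155 161] [ 0.5934 -0.2887  0.1952] 1.073
457 [[ 0.5839 -0.2894  0.1909]
 [ 0.5937 -0.2894  0.1917]
 [ 0.5796 -0.2908  0.1917]
 [ 0.5873 -0.2889  0.1925]
 [ 0.5903 -0.289   0.1937]
 [ 0.5978 -0.2872  0.1943]
 [ 0.6002 -0.2885  0.1948]
 [ 0.5994 -0.295   0.1949]
 [ 0.5845 -0.2871  0.1954]
 [ 0.6003 -0.298   0.1973]
 [ 0.5992 -0.2893  0.1973]
 [ 0.5811 -0.2867  0.1974]]
```

The lowest finger points lie at z≈0.19 while the reported TCP is 0.168. So the tips stand about 22 mm behind the reported TCP instead of 11 mm ahead, although laterally they are right. That is why the jaws shut above the tile. I'll grasp correspondingly lower, guarded by contact, then measure the held tile when tilted to see which axis the offset follows.

```bash
sed -i 's/^H=.016/H=-.016/' rb.py
python3 - <<'E'
from rb import *
pick(1,4);lift(1,4)
if robot.sense()["opening"]>.4:
    robot.goto(tray([.093,.06,.05]),placerot(1));st("hover")
    print("cmd",tray([.093,.06,.05]),robot.sense()["joint_pos"].round(2))
    import pickle;pickle.dump({n:robot.grab_frame(n) for n in("top","scene")},open("f2.pkl","wb"))
    import cv2
    f=pickle.load(open("f2.pkl","rb"))["scene"];cv2.imwrite("pics/g2.png",cv2.resize(f["image"][90:290,190:390,::-1],(600,600)))
E
```

```text
above t 7.77 [ 0.589  -0.2957  0.13  ] F [-0.5 -0.6 -0.3] op 0.982 gf 0.0
down False t 9.13 [ 0.5896 -0.2962 -0.0151] F [ 0.  -0.1 -0.6] op 0.979 gf 0.0
grip t 9.47 [ 0.5896 -0.2963 -0.0149] F [-0.5  0.3  5.4] op 0.699 gf 38.4
lift t 10.56 [ 0.5889 -0.2954  0.1684] F [-0.2  0.8 -2.4] op 0.699 gf 37.8
hover t 12.27 [0.524  0.1576 0.1268] F [ 1.  -0.  -2.3] op 0.699 gf 37.8
cmd [0.52327656 0.15863338 0.12656957] [-1.18  0.25  0.76  2.28  0.26  0.28  0.78]
```

View pics/g2.png

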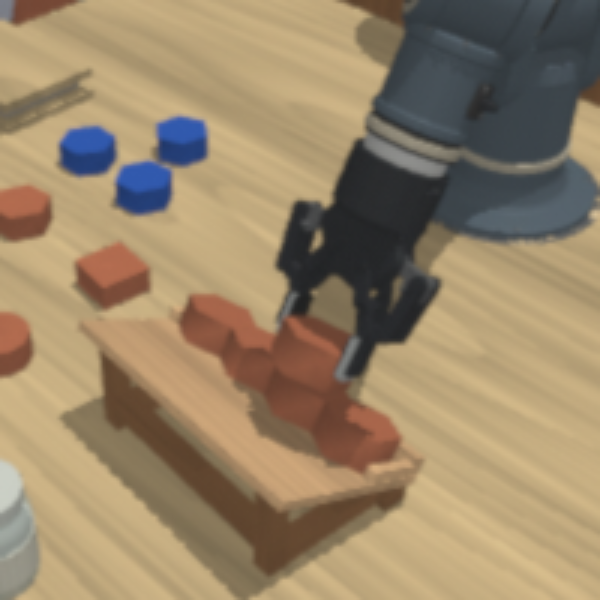

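The tile is held level with the slope between the jaws at crop (310,350), above the row. I'm measuring the held tile in tray axes.

Run:
```python
import pickle
from rb import *
from meas import *
F=pickle.load(open("f2.pkl","rb"));B=np.c_[X,Y,N]
for n in F:
    f=F[n];P=cloud(f);q=(P-O)@B
    m=redmask(f).astype(bool)&(q[...,2]>.04)&(q[...,2]<.13)&(q[...,0]>.03)&(q[...,0]<.15)&(abs(q[...,1]-.06)<.06)
    a=q[m];print(n,len(a));
    if len(a)<10: continue
    print(np.percentile(a*1000,[0,2,10,50,90,98,100],axis=0).round(1))
    for lo in np.arange(.04,.12,.006):
        k=(a[:,2]>=lo)&(a[:,2]<lo+.006)
        if k.any(): print(lo.round(3),k.sum(),"x",(a[k,0].min()*1e3).round(1),(a[k,0].max()*1e3).round(1),"y",(a[k,1].min()*1e3).round(1),(a[k,1].max()*1e3).round(1))
```

```text
top 145
[[ 95.5  32.2  63.2]
 [ 97.2  34.8  67. ]
 [100.3  39.5  85.1]
 [110.9  61.4  95.3]
 [121.9  81.7  98.9]
 [125.4  88.  100.6]
 [127.   92.1 101.5]]
0.058 1 x 124.1 124.1 y 56.5 56.5
0.064 4 x 116.6 124.1 y 39.0 72.4
0.07 4 x 114.4 122.8 y 35.2 84.5
0.076 2 x 112.4 119.9 y 74.3 87.0
0.082 9 x 107.8 126.4 y 40.1 92.1
0.088 34 x 95.5 124.6 y 32.4 88.3
0.094 83 x 96.7 127.0 y 32.2 87.3
0.1 8 x 103.4 123.9 y 41.4 86.8
scene 461
[[ 61.7  28.3  64.1]
 [ 73.2  33.1  65.1]
 [ 85.5  39.8  68.2]
 [114.9  65.2  87.5]
 [125.1  86.4  96.7]
 [127.4  88.8  97.3]
 [129.   91.   97.9]]
0.064 62 x 75.8 127.1 y 29.7 90.0
0.07 61 x 96.7 127.4 y 28.9 91.0
0.076 61 x 102.8 128.9 y 29.9 89.5
0.082 49 x 109.0 128.4 y 37.8 88.9
0.088 50 x 107.6 129.0 y 35.3 88.7
0.094 178 x 61.7 127.9 y 28.3 89.8
```

Held tile: underside at 64.5 mm, top at 97 mm, y 29 to 90 mm, centre x≈94 mm. The offset is along the tool axis, as predicted. Placing it now.

```bash
cat >> rb.py <<'E'
def tpos():
    return np.c_[X,Y,N].T@(robot.sense()["tcp_pos"]-O)
def place(y,x0=.092,h=-.013):
    robot.move_straight(tray([x0,y,h]),vel=.08,contact_N=15);st("down");print(tpos())
    c=robot.move_straight(tray([x0,y,h-.006]),vel=.012,contact_N=4);st(f"floor {c}");p=tpos();print(p)
    p[2]+=.001;robot.move_straight(tray([x0,y,p[2]]),vel=.03)
    c=robot.move_straight(tray([x0-.012,y,p[2]]),vel=.015,contact_N=4);st(f"slide {c}");print(tpos())
E
python3 - <<'E'
from rb import *
place(.06)
E
```

```text
Traceback (most recent call last):
  File "rb.py", line 27, in place
    robot.move_straight(tray([x0,y,h]),vel=.08,contact_N=15);st("down");print(tpos())
    ~~~~~~~~~~~~~~~~~~~^^^^^^^^^^^^^^^^^^^^^^^^^^^^^^^^^^^^^
plant.IKError: the arm cannot follow that straight line within its joint ranges
```

```bash
cat >> rb.py <<'E'
def pose(x,y,zc,d=0.,off=.031,s=1):
    """TCP pose putting the held tile's centre at tray (x,y,zc); d = deg less tilt than the floor"""
    a=np.radians(d);Xd=X*np.cos(a)-N*np.sin(a);Nd=X*np.sin(a)+N*np.cos(a)
    yy=s*Y
    return tray([x,y,zc])-off*Nd, eul(np.cross(yy,-Nd),yy,-Nd)
E
python3 - <<'E'
from rb import *
for y in(.06,0,-.06):
  for s in (1,-1):
    for d in(0,2,4,6,9,12):
      o=[]
      for x,z in((.087,.016),(.093,.018),(.093,.06),(.093,.09)):
        q=robot.inverse_kinematics(*pose(x,y,z,d,s=s));o.append(None if q is None else q.round(2).tolist())
      print(y,s,d,*["--" if a is None else a for a in o])
E
```

```text
0.06 1 0 [-0.63, 0.35, 0.15, 2.26, 0.98, 0.24, 0.07] [-0.62, 0.35, 0.15, 2.25, 0.93, 0.25, 0.13] [-1.1, 0.3, 0.7, 2.28, 0.22, 0.23, 0.81] [-1.21, 0.23, 0.78, 2.28, 0.28, 0.31, 0.76]
0.06 1 2 [-0.61, 0.35, 0.15, 2.24, 0.77, 0.25, 0.29] [-0.77, 0.36, 0.35, 2.23, 0.49, 0.22, 0.56] [-1.04, 0.29, 0.64, 2.25, 0.17, 0.28, 0.87] [-1.14, 0.22, 0.71, 2.26, 0.23, 0.35, 0.82]
0.06 1 4 [-0.89, 0.39, 0.51, 2.23, 0.06, 0.22, 0.98] [-0.89, 0.38, 0.51, 2.22, 0.06, 0.23, 0.99] [-0.99, 0.29, 0.58, 2.23, 0.13, 0.32, 0.92] [-1.08, 0.22, 0.65, 2.23, 0.18, 0.39, 0.87]
0.06 1 6 [-0.85, 0.38, 0.47, 2.21, 0.03, 0.27, 1.02] [-0.84, 0.38, 0.47, 2.2, 0.03, 0.28, 1.03] [-0.93, 0.29, 0.53, 2.21, 0.1, 0.37, 0.96] [-1.01, 0.22, 0.59, 2.21, 0.14, 0.43, 0.92]
0.06 1 9 [-0.78, 0.38, 0.41, 2.17, -0.0, 0.34, 1.07] [-0.78, 0.38, 0.41, 2.16, -0.0, 0.35, 1.07] [-0.85, 0.29, 0.45, 2.17, 0.06, 0.43, 1.01] [-0.92, 0.23, 0.51, 2.18, 0.09, 0.49, 0.97]
0.06 1 12 [-0.72, 0.39, 0.35, 2.14, -0.02, 0.41, 1.1] [-0.71, 0.38, 0.34, 2.13, -0.02, 0.42, 1.1] [-0.76, 0.3, 0.38, 2.14, 0.03, 0.5, 1.05] [-0.82, 0.24, 0.42, 2.14, 0.06, 0.56, 1.
[... 4644 characters left out ...]
.91, 2.32, -1.04, 0.28, -0.83] [-1.21, 0.43, 1.24, 2.33, -0.98, 0.41, -0.87] [-1.26, 0.24, 1.18, 2.33, -0.43, 0.35, -1.41]
-0.06 -1 6 [-0.94, 0.44, 0.91, 2.3, -0.98, 0.32, -0.89] [-0.94, 0.43, 0.92, 2.29, -0.94, 0.33, -0.93] [-1.21, 0.45, 1.26, 2.31, -0.94, 0.47, -0.91] [-1.23, 0.25, 1.17, 2.31, -0.43, 0.4, -1.4]
-0.06 -1 9 [-0.93, 0.45, 0.92, 2.27, -0.86, 0.39, -1.0] [-0.93, 0.45, 0.92, 2.26, -0.83, 0.4, -1.03] [-1.19, 0.47, 1.26, 2.27, -0.88, 0.54, -0.96] [-1.2, 0.28, 1.16, 2.28, -0.44, 0.48, -1.38]
-0.06 -1 12 [-1.03, 0.57, 1.11, 2.24, -0.99, 0.56, -0.87] [-1.03, 0.56, 1.11, 2.23, -0.97, 0.57, -0.89] [-1.17, 0.5, 1.26, 2.24, -0.84, 0.62, -0.99] [-1.17, 0.3, 1.15, 2.24, -0.46, 0.55, -1.36]
```

A zero-error tilt is reachable only in another elbow branch. I'll rise, switch to that branch, and try descents from 0° tilt error upward (an infeasible line moves nothing).

```bash
cat >> rb.py <<'E'
def descend(x,y,ds=(0,1,2,3,4,5,6),hover=.13):
    for d in ds:
        try:
            p0,e=pose(x,y,hover,d);p1,_=pose(x,y,.018+.0346*np.sin(np.radians(d)),d)
            robot.goto(p0,e)
            c=robot.move_straight(p1,vel=.08,contact_N=12);print("d",d,c);break
        except robot.IKError: print("no",d)
    else: raise SystemExit("none")
    st("low");print(tpos(),robot.sense()["joint_pos"].round(3));return d
E
python3 - <<'E'
from rb import *
p,e=pose(.094,.06,.12);robot.move_straight(p,vel=.15);st("up")
robot.move_joints([-.80,.12,.28,2.26,.59,.44,.45]);st("branch");print(tpos())
descend(.095,.06)
E
```

```text
up t 12.78 [0.5068 0.1603 0.1619] F [-0.5  0.1 -2.5] op 0.695 gf 37.9
branch t 13.44 [0.5091 0.1513 0.1592] F [-0.4 -0.6 -1.7] op 0.699 gf 37.9
[0.0957389  0.05156902 0.0852692 ]
d 0 False
low t 15.24 [0.5536 0.1562 0.0715] F [ 0.2 -0.4 -1.5] op 0.701 gf 38.2
[ 0.09516093  0.06005981 -0.01286127] [-0.723  0.352  0.279  2.247  0.789  0.211  0.262]
```

Run:
```python
from rb import *
for d in(0,1,1.5,2,3):
    for x in(.094,.088):
        q=robot.inverse_kinematics(*pose(x,.06,.0185+.017*np.sin(np.radians(d)),d));print(d,x,None if q is None else q.round(3))
p,e=pose(.094,.06,.0185,2.);
try:
    c=robot.move_straight(p,vel=.02,attitude=e,contact_N=5);st(f"tilt {c}");print(tpos(),robot.sense()["joint_pos"].round(3))
    p,e=pose(.084,.06,.0185,2.)
    c=robot.move_straight(p,vel=.02,contact_N=5);st(f"slide {c}");print(tpos(),robot.sense()["joint_pos"].round(3))
except robot.IKError as ex: print(ex)
```

```text
0 0.094 [-0.725  0.351  0.279  2.25   0.793  0.211  0.256]
0 0.088 [-0.717  0.35   0.261  2.261  0.856  0.212  0.187]
1 0.094 [-0.672  0.348  0.222  2.237  0.746  0.237  0.311]
1 0.088 [-0.696  0.348  0.243  2.25   0.761  0.226  0.288]
1.5 0.094 [-0.646  0.347  0.194  2.23   0.725  0.249  0.335]
1.5 0.088 [-0.669  0.347  0.214  2.243  0.74   0.238  0.313]
2 0.094 [-0.621  0.346  0.168  2.224  0.705  0.261  0.359]
2 0.088 [-0.643  0.346  0.186  2.237  0.719  0.251  0.337]
3 0.094 [-0.574  0.345  0.118  2.211  0.668  0.285  0.403]
3 0.088 [-0.595  0.345  0.135  2.224  0.68   0.275  0.383]
tilt False t 15.5 [0.5522 0.1562 0.0715] F [-1.   0.1 -1.8] op 0.699 gf 38.1
[ 0.09388384  0.05998914 -0.01223006] [-0.623  0.347  0.172  2.224  0.705  0.258  0.359]
slide True t 15.88 [0.5466 0.1567 0.0683] F [ 2.6 -0.5 -0.9] op 0.7 gf 38.0
[ 0.08740338  0.06001914 -0.01251982] [-0.643  0.347  0.186  2.237  0.727  0.249  0.329]
```

Contact came at tile x≈88 mm, against 87 mm when nested. Releasing, backing off and looking.

```bash
cat >> rb.py <<'E'
def look(name):
    import pickle,cv2
    from meas import redmask,cloud
    F={n:robot.grab_frame(n) for n in("top","scene")};pickle.dump(F,open(name+".pkl","wb"))
    for n in F:
        q=(cloud(F[n])-O)@np.c_[X,Y,N];m=redmask(F[n]).astype(bool)&(q[...,0]>-.02)&(q[...,0]<.18)&(abs(q[...,1])<.14)&(q[...,2]>.024)&(q[...,2]<.05)
        for lab,k in(("row",q[...,0]<.05),("L",(q[...,0]>.075)&(q[...,1]>0)),("R",(q[...,0]>.075)&(q[...,1]<0))):
            a=q[m&k]*1e3
            if len(a)>20: print(n,lab,len(a),"min",a.min(0).round(1),"max",a.max(0).round(1),"med",np.median(a,0).round(1))
    a=cv2.resize(F["top"]["image"][140:225,190:300,::-1],(396,306));b=cv2.resize(F["scene"]["image"][170:275,205:341,::-1],(396,306))
    cv2.imwrite("pics/"+name+".png",np.hstack([a,b]))
E
python3 - <<'E'
from rb import *
robot.grip(.84);robot.sleep(.2);st("open");p=robot.sense()["tcp_pos"]
a=np.radians(2.);Nd=X*np.sin(a)+N*np.cos(a)
robot.move_straight(p+.10*Nd,vel=.15);st("up");print(robot.sense()["joint_pos"].round(3))
p=robot.sense()["tcp_pos"];robot.goto([.47,-.2,.2],grasp(2,4)[1]);st("side")
look("a1")
E
```

```text
open t 16.37 [0.5459 0.1561 0.0676] F [ 0.4  0.3 -0.1] op 0.844 gf 0.0
up t 17.18 [0.5036 0.1592 0.1577] F [0.7 0.2 0.3] op 0.839 gf 0.0
[-0.592  0.13   0.054  2.232  0.546  0.481  0.499]
side t 18.73 [ 0.47   -0.1991  0.1993] F [-0.2  0.3 -0.3] op 0.838 gf 0.0
top row 772 min [   0.9 -119.9   24.3] max [ 50.  119.3  39.4] med [29.7  0.7 31.3]
top L 197 min [75.1 30.8 24.5] max [121.2  90.4  39.1] med [94.3 59.9 31.4]
scene row 552 min [   0.5 -124.5   24. ] max [ 50.  119.7  34.2] med [30.1 16.3 32.1]
scene L 249 min [75.4 30.  24.1] max [122.6  89.9  33.9] med [100.1  64.3  31.8]
```

View pics/a1.png

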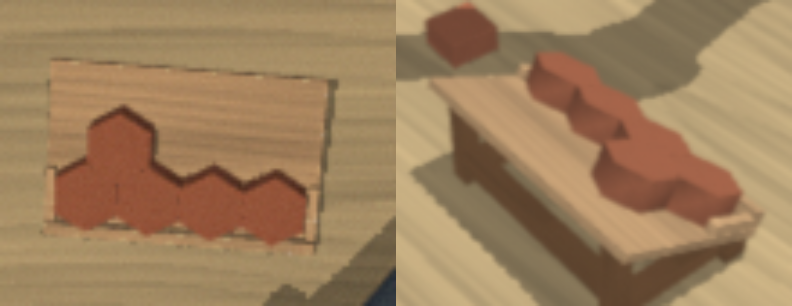

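Tile 1 is nested: in the crop it sits at (120,140) with its upper corner at x=121 to 122.6 mm (ideal 121.6) and y from 30 to 90. The row is unchanged. Now tile 2 into the notch at y = -60.

```bash
sed -i 's/^H=-.016/H=-.015/' rb.py
python3 - <<'E'
from rb import *
pick(2,4);lift(2,4)
if robot.sense()["opening"]<.4: raise SystemExit
robot.move_joints([-.35,.08,0.,2.29,.58,.44,.6]);st("branch");print(tpos())
descend(.094,-.06,ds=(2,2.5,3,3.5,4,5,6))
E
```

```text
above t 19.75 [ 0.4534 -0.3236  0.1305] F [-0.1 -0.1  0.7] op 0.982 gf 0.0
down False t 21.11 [ 0.4527 -0.3252 -0.0143] F [-0.4  0.8  0.9] op 0.982 gf 0.0
grip t 21.46 [ 0.4527 -0.3255 -0.0142] F [-1.  -0.5  5.6] op 0.697 gf 39.0
lift t 22.53 [ 0.452  -0.3245  0.1687] F [-0.2  0.4 -2.1] op 0.694 gf 38.1
branch t 23.98 [0.5042 0.0561 0.1603] F [ 0.1  0.1 -2.9] op 0.699 gf 38.2
[ 0.09885811 -0.04377218  0.0849118 ]
no 2
no 2.5
d 3 False
low t 26.4 [0.5406 0.0367 0.0714] F [ 0.4 -0.1 -2. ] op 0.694 gf 38.5
[ 0.09228388 -0.06011711 -0.01153802] [-0.156  0.297 -0.073  2.286  0.745  0.212  0.563]
```

Run:
```python
from rb import *
for d in(2,3,4,5):
    for x in(.094,.087):
        q=robot.inverse_kinematics(*pose(x,-.06,.0193,d));print(d,x,None if q is None else q.round(3))
try:
    p,e=pose(.093,-.06,.0195,4.)
    c=robot.move_straight(p,vel=.02,attitude=e,contact_N=5);st(f"tilt {c}");print(tpos(),robot.sense()["joint_pos"].round(3))
    p,e=pose(.083,-.06,.0193,4.)
    c=robot.move_straight(p,vel=.02,contact_N=5);st(f"slide {c}");print(tpos(),robot.sense()["joint_pos"].round(3))
except robot.IKError as ex: print(ex)
```

```text
2 0.094 [-0.109  0.299 -0.132  2.295  0.911  0.212  0.398]
2 0.087 [-0.086  0.299 -0.163  2.308  0.99   0.214  0.315]
3 0.094 [-0.153  0.298 -0.077  2.286  0.752  0.213  0.556]
3 0.087 [-0.125  0.298 -0.115  2.299  0.837  0.213  0.468]
4 0.094 [-0.111  0.301 -0.122  2.272  0.7    0.238  0.613]
4 0.087 [-0.134  0.299 -0.1    2.289  0.72   0.225  0.586]
5 0.094 [-0.071  0.306 -0.165  2.259  0.659  0.264  0.658]
5 0.087 [-0.091  0.303 -0.146  2.275  0.677  0.251  0.634]
tilt False t 26.65 [0.5397 0.0369 0.071 ] F [-0.5  1.  -2. ] op 0.693 gf 38.6
[ 0.09118966 -0.05996783 -0.01146916] [-0.114  0.301 -0.119  2.275  0.703  0.236  0.609]
slide True t 27.0 [0.5363 0.0372 0.0692] F [ 2.2 -1.5 -0. ] op 0.692 gf 38.5
[ 0.08738869 -0.0599948  -0.01152839] [-0.119  0.3   -0.116  2.284  0.732  0.228  0.576]
```

Run:
```python
from rb import *
robot.grip(.84);robot.sleep(.2);st("open");p=robot.sense()["tcp_pos"]
a=np.radians(4.);Nd=X*np.sin(a)+N*np.cos(a)
robot.move_straight(p+.10*Nd,vel=.15);st("up")
robot.goto([.45,-.25,.2],grasp(2,4)[1]);st("side")
look("a2")
```

```text
open t 27.48 [0.5351 0.037  0.0682] F [0.4 0.7 0.3] op 0.842 gf 0.0
up t 28.3 [0.4959 0.0399 0.1597] F [ 0.1 -0.   0.5] op 0.838 gf 0.0
side t 30.09 [ 0.4499 -0.2494  0.1995] F [ 0.  -0.1 -0.6] op 0.839 gf 0.0
top row 775 min [   1.1 -120.1   24.1] max [ 49.9 119.7  39.2] med [29.8  1.7 31.5]
top L 199 min [75.  30.7 24.2] max [121.4  90.3  42.1] med [94.8 59.8 31.1]
top R 202 min [ 75.3 -88.4  24.1] max [122.6 -29.1  39. ] med [ 95.2 -58.7  31.5]
scene row 560 min [  -0.3 -122.7   25.4] max [ 50.  120.3  34. ] med [30.4 15.9 32.1]
scene L 238 min [75.1 28.1 24.4] max [121.9  89.4  33.5] med [99.8 64.6 31.8]
scene R 200 min [ 75.  -89.8  24.1] max [122.1 -28.5  33.9] med [ 99.7 -52.9  31.8]
```

View pics/a2.png

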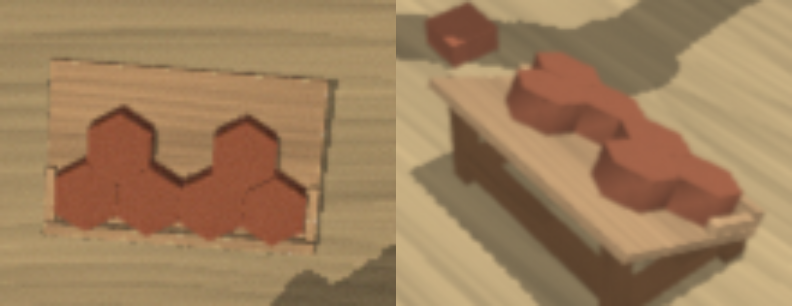

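Both tiles lie nested. Tile 2 measures about 1 mm off-centre (y≈-59, upper corner at 122.3 mm), within noise but possibly not quite flush. There is ample time, so I'll seat it with a very light push on its upper corner using the shut fingers.

Run:
```python
from rb import *
robot.grip(0.)
robot.move_joints([-.35,.08,0.,2.29,.58,.44,.6]);st("branch");print(tpos())
for d in(4,5,6,8):
    try:
        p,e=pose(.15,-.06,.09,d,off=.022);robot.goto(p,e)
        robot.move_straight(pose(.15,-.06,.012,d,off=.022)[0],vel=.1,contact_N=8);st(f"low d{d}")
        print(robot.sense()["joint_pos"].round(3))
        c=robot.move_straight(pose(.127,-.06,.012,d,off=.022)[0],vel=.015,contact_N=3);st(f"push {c}");print(tpos())
        robot.move_straight(pose(.15,-.06,.014,d,off=.022)[0],vel=.05)
        robot.move_straight(pose(.15,-.06,.10,d,off=.022)[0],vel=.15)
        break
    except robot.IKError: print("no",d)
robot.goto([.45,-.25,.2],grasp(2,4)[1]);st("side")
look("a3")
```

```text
branch t 32.41 [0.5044 0.0566 0.1608] F [-0.4 -0.2 -1.1] op -0.001 gf 0.0
[ 0.09923028 -0.04323234  0.08523584]
low d4 t 33.88 [0.5899 0.0329 0.0987] F [ 0.3 -0.4 -0.6] op 0.001 gf 0.0
[-0.223  0.311  0.046  2.157  0.304  0.299  1.032]
push True t 35.07 [0.5734 0.0341 0.0899] F [ 0.5 -0.2  0.8] op -0.002 gf 0.8
[ 0.12993658 -0.05998739 -0.00999161]
side t 38.26 [ 0.4501 -0.2495  0.1996] F [ 0.  -0.9 -0.2] op 0.002 gf 0.0
top row 780 min [   0.9 -119.9   24.1] max [ 50.  120.   41.3] med [29.8  0.7 31.3]
top L 198 min [75.  31.  24.7] max [121.3  90.6  39.2] med [95.  60.  32.1]
top R 200 min [ 75.3 -88.4  24.3] max [120.8 -28.9  36.8] med [ 94.8 -58.5  31.5]
scene row 555 min [   0.2 -122.3   24.5] max [ 50.  120.5  34. ] med [30.1 15.4 32. ]
scene L 246 min [75.2 26.3 24. ] max [123.4  89.8  33.8] med [99.3 64.  31.8]
scene R 196 min [ 75.5 -90.1  24. ] max [121.6 -28.8  34.4] med [100.4 -53.   31.8]
```

View pics/a3.png

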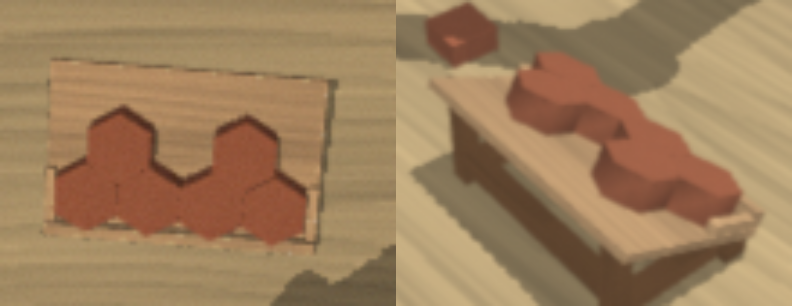

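Both tiles sit flat and snug: upper corners are at 121 to 122 mm with tops at 32 mm, and the row ends are unchanged at ±120 mm. The arm is clear of everything, so I'm handing in.

```bash
python3 -c "
from plant import robot
print(robot.close_job())"
```

```text
the job is handed in; nothing more can be done
None
```

Job handed in at about 38 s of the 58 s limit: by the final camera check both loose tiles lie flat in the y = +60 and y = -60 mm notches (seated to about 1 mm, the camera's resolution), with the row unchanged and nothing else touched.

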